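# Park the heads with the stylus, then hold the drive dock's lid open

### The arm

A 6-joint arm with a two-finger parallel gripper is mounted at the origin on the work surface. World frame = base frame: x ahead of the robot, y to its left, z up, the work surface at z = 0. Lengths are in mm, angles in rad, forces in N, time in s.
With the tool pointing down it reaches from about 275 to 725 mm from the base axis. Payload 15.9 kg.
Tool frame: the origin (TCP) lies on the mounting face of the last link; the fingertips stand 173 mm ahead of it and the grasp point (between the pads) lies 155 mm ahead of it (pinch_z is the z of the grasp point in the tool frame, in mm); z points along the fingers, y is the line along which they close (so a half turn about z gives the same grasp; the last joint's range is limited). The gripper opens to 85 mm and grips with 20 to 120 N. Pads are 22 mm wide; open, the fingers measure 114 mm over their backs; the gripper's body (76 mm by 85 mm) begins 54 mm behind the grasp point. The pads swing forward as they close: fully open they stand 13 mm farther back than shut.
Start: joints at [1.287, 0.213, -0.034, 1.323, 0, 1.571], TCP at [139.997, 479.986, 404.706] pointing down, gripper open.
Joint ranges: [-2.98, 2.98], [-0.74, 1.72], [-1.14, 1.35], [-2.1, 2.04], [-1.57, 1.44], [-3.14, 3.14]. Speed limits (rad/s): [1.89, 1.89, 2.39, 2.57, 3.14, 3.14].

### API

Orientations are given as a unit quaternion [w, x, y, z].
In Python, from cell import * gives the robot as it stands. Calls block until the motion is done:
- move_ptp(position, orientation): joint-space move of the TCP to a pose.
- move_linear(position, attitude=None, speed=150): straight line of the TCP; attitude=None keeps the orientation; speed is the mean speed in mm/s.
- move_j(angles): joint-space move.
- release() and grasp(f_grip=None): open the fingers fully, or close them until they stop; f_grip is the grip in N (None keeps the last).
- hold(seconds).
- solve_ik(position, orientation): joint angles nearest the present ones, or None.
- sense(): the state.
- camera(name): name is "side" or "top" or "wrist"; returns the picture (384x512x3 uint8, red, green, blue); there is no depth.
- get_calibration(name): a dict with "K" (3x3 intrinsics, pixels), "rvec" (rotation vector, rad) and "tvec" (3), from world to camera coordinates, as OpenCV has them. Camera axes: x right, y down, z forward; pixel columns grow to the right and rows downward; lengths in mm; the calibration is good to about 2 mm. The wrist camera is an equidistant fisheye: a pixel r from the principal point sees the ray r / f radians off the axis. A picture is of the moment at which its call begins: read the wrist's pose just before it. get_calibration takes no time and is no camera call; for the wrist camera it gives the pose at the moment of the call.
A pose or a line that the arm cannot do raises PlanningError and nothing moves.
- job_done(): hands the job in; it is judged then, once.
Trained networks look in the newest picture that a camera, given by its name, has taken for a name from the list of things; names that differ only in an ending like _2 or _b are one class to them, and where a whole thing is asked for, a point or a joint stands for the part that bears it (a point fixed in the world has none). Each returns a list of dicts, best first, with "p" (0 to 1); they miss things now and then, are a little off and sometimes report something else, mostly with a low value. They report only what shows in the picture. A call takes as long as a camera call. They do not tell look-alikes from the thing itself.
- cut_out(camera, thing): "mask" (384x512 bool, what is visible of it) and "box" ([left, top, width, height] in pixels, round what is visible of it).
The state is a dict: "time": time; "joints": joint angles; "dq": joint speeds; "joint_efforts": joint torques, N m; "tool_pos": TCP position; "tcp_rot": TCP orientation; "force": force on the tool from outside, world axes, zero at the start; "moment": the same for the moment, N m; "grip_width": opening from 0.0 (shut) to 1.0 (fully open); "grasp_force": force on a finger pad.
Only numpy, scipy, OpenCV 4.12 (cv2) and the standard library are available. Lean on these libraries where they do the work, as an engineer would, in place of code of your own. Each camera call takes 0.05 s, during which the arm holds its last target. There are 200 camera calls.

### The job

With the dock's lid still shut, take the stylus from its stand, press the recessed head-park button on the dock fully down with its tip, and put the stylus back in its stand. Then lift the spring lid by its bar to 60 degrees from shut (give or take 5) without letting it snap back, and finish while still holding it there with the gripper, because it falls shut by itself. Leave everything else on the bench where it is.

Things in the scene. Friction and masses are not known exactly. Their poses are not given: they have to be found in the camera images.
- dock: The drive dock, fixed to the bench: a white open box 140 mm (its x) by 180 mm (its y) by 50 mm high holding an opened hard drive, with a white button housing joined to its -y end (70 mm in x, 60 mm in y, 50 mm high, centred at x -20, y -120 mm). Origin on the bench surface under the centre of the box (housing not counted); its x points away from the lid's bar towards the hinge, z up. It stands turned by up to 0.25 rad.
- lid_hinge (a point): Point on the lid's hinge axis at its middle: 70 mm along the dock's +x from the dock's origin, 54 mm above the bench. The axis is parallel to the dock's y.
- lid_bar (a point): Centre of the lid's bar handle: a plain round steel bar 12 mm thick, parallel to the dock's y, carried by two arms so that 94 mm of it lies free between them. It is 182 mm from the hinge axis, in the plane of the lid; when shut it is 54 mm above the bench and 42 mm in front of the box, with open air all round, so fingers can pass on both sides of it from above. The bar is fixed to the lid and so turns with it (it can turn between the fingers).
- lid (a joint): Opening angle of the lid in rad: 0 shut (level), grows as the bar goes up and over towards the hinge, stop at 1.75; 60 degrees is 1.047. The lid is a dark steel frame 140 by 180 by 8 mm with a clear pane, about 0.3 kg, with a closing spring of 0.2 N m/rad: it falls shut from every angle. Lifting at the bar takes about 2 N.
- button_top (a point): Middle of the top face of the recessed grey button, 14 mm across, in a round well 18 to 19 mm across in the top of the housing; at rest its face is 8 mm below the housing's top, 42 mm above the bench. Pressed straight down with something thinner than the well.
- button (a joint): How far the button is pressed, m: 0 at rest, 0.005 fully down. Spring: about 2 N to start, 5 N fully down; it springs back.
- stylus_grip (a point): Centre of the stylus's round handle. The stylus (60 g, metal) stands upright in its stand: a handle 16 mm thick and 60 mm long (this point at its middle), below it a thin collar 36 mm across and 5 mm thick, below that a 45 mm shank 10 mm thick that narrows to 6 mm for the last 22 mm. This point's z points up along the stylus.
- stylus_tip (a point): Foot of the stylus, on its axis, 80 mm below stylus_grip and 45 mm below the collar's underside; z points up along the stylus.
- stand_mouth (a point): Centre of the hole's mouth on top of the stylus stand, 55 mm above the bench: a fixed black block 60 by 60 by 55 mm with one upright hole 20 to 21 mm wide, 50 mm deep. The stylus hangs in it with its collar resting on the block's top, so its tip is then 45 mm below this point. The stand is to the left or the right of the dock.
- dish: Bystander: small steel bowl 80 mm across, 30 mm high, loose, on the other side of the dock from the stand. Origin under its centre.
- spare_drive: Bystander: a loose opened hard drive 102 by 147 by 26 mm. Origin under its centre.
- board: Bystander: a green circuit board 60 by 100 mm, 9 mm high over its parts. Origin under its centre.
- platter: Bystander: a flat steel ring 95 mm across, 4 mm thick, in front of the dock, to its left. Origin under its centre.
- bottle: Bystander: a white bottle 66 mm across, 150 mm high. Origin under its centre.
- driver: Bystander: a screwdriver lying flat.
- magnet: Bystander: a steel magnet bracket 70 by 30 by 12 mm beyond the dock. Origin at its underside.
There are look-alikes about, which are no part of the job. Leave any purple or turquoise look-alike of the part that bears stylus_grip alone.

How it is judged:
By the outcome, as a careful person would: the job done as asked, in the order asked, and still so for the second after the job is handed in, while the arm keeps its last pose, push and grip.
It also fails if it takes over 59 s, if anything falls off the work surface, if the arm or the gripper's body presses on something with over 40 N, if the wrist force passes 120 N, or if a joint passes its speed limit or range.

## Working session

There is one attempt and no reset: what is moved stays moved. The work goes in short steps, each a Python script; the robot and the scene stay as the last script left them, time stands still between calls to the robot, and variables do not carry over. Pictures are saved under pics/ and viewed, at most 10 in all, crops included, and the job is handed in when it is done.

```bash
ls; mkdir -p pics
python3 - <<'E'
from cell import *
import cv2,numpy as np
print(sense())
a=camera("top");b=camera("side")
cv2.imwrite("pics/top.png",cv2.resize(a[:,:,::-1],(800,600),interpolation=cv2.INTER_CUBIC))
cv2.imwrite("pics/side.png",cv2.resize(b[:,:,::-1],(800,600),interpolation=cv2.INTER_CUBIC))
for n in ("top","side"):
  c=get_calibration(n);print(n,c)
  for t in ("dock","lid_bar","stylus_grip","stand_mouth","button_top","dish","bottle"):
    for d in cut_out(n,t)[:4]: print(n,t,round(d["p"],2),d["box"])
E
```

```text
pics
{'time': 0.0, 'joints': array([ 1.28696755e+00,  2.13354623e-01, -3.50341666e-02,  1.32348796e+00,
       -5.17256789e-06,  1.57078399e+00]), 'dq': array([ 0.00146959, -0.00093384, -0.00062129, -0.00022965,  0.00012968,
       -0.00015812]), 'joint_efforts': array([-5.77729661e-03, -6.86166501e+01,  4.87117302e+01,  1.76797493e-02,
       -4.12424642e-04, -1.91175992e-06]), 'tool_pos': array([139.97911485, 479.86388007, 404.22671368]), 'tcp_rot': array([-7.38495939e-05,  1.41432388e-01,  9.89947770e-01, -5.35145176e-04]), 'force': array([-0.12222228, -0.40576363, -0.06612374]), 'moment': array([ 0.02446454, -0.01797267,  0.01802826]), 'grasp_force': 0.0, 'grip_width': 0.9978284166027935}
top {'K': array([[424.29697203,   0.        , 250.29167113],
       [  0.        , 424.29697203, 189.69792669],
       [  0.        ,   0.        ,   1.        ]]), 'rvec': array([ 2.12360946, -2.15351366,  0.17033328]), 'tvec': array([  -5.80953657,  578.56790767, 1172.55659896])}
top dock 0.92 [201.8, 169.0, 85.7, 69.6]
top lid_bar 0.91 [201.6, 169.9, 66.6, 68.9]
top stylus_grip 0.61 [121.8, 2
[... 334 characters left out ...]
side {'K': array([[363.04701875,   0.        , 254.95543213],
       [  0.        , 363.04701875, 191.33233864],
       [  0.        ,   0.        ,   1.        ]]), 'rvec': array([ 0.32843077, -2.66322149,  1.39272188]), 'tvec': array([ 550.77340698,  137.54758062, 1008.56751913])}
side dock 0.71 [221.2, 175.3, 76.4, 67.0]
side lid_bar 0.93 [223.2, 183.5, 75.7, 45.5]
side stylus_grip 0.87 [219.6, 296.4, 16.3, 33.3]
side stylus_grip 0.74 [254.4, 264.4, 17.9, 32.0]
side stylus_grip 0.62 [295.5, 271.0, 15.6, 34.8]
side stand_mouth 0.66 [246.5, 276.5, 34.0, 37.9]
side stand_mouth 0.65 [220.9, 175.4, 74.6, 66.2]
side dish 0.56 [292.0, 148.9, 23.9, 16.4]
side bottle 0.7 [258.5, 106.9, 18.3, 39.0]
```

View pics/top.png

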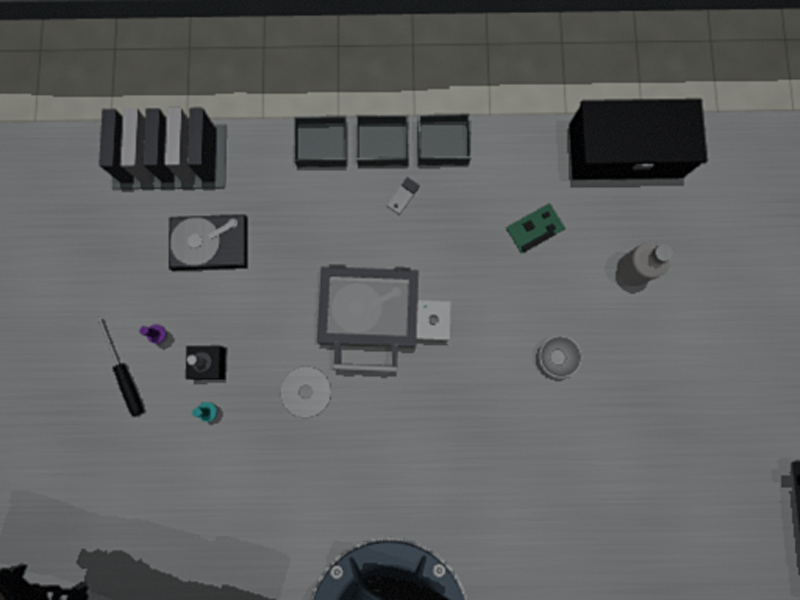

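View pics/side.png

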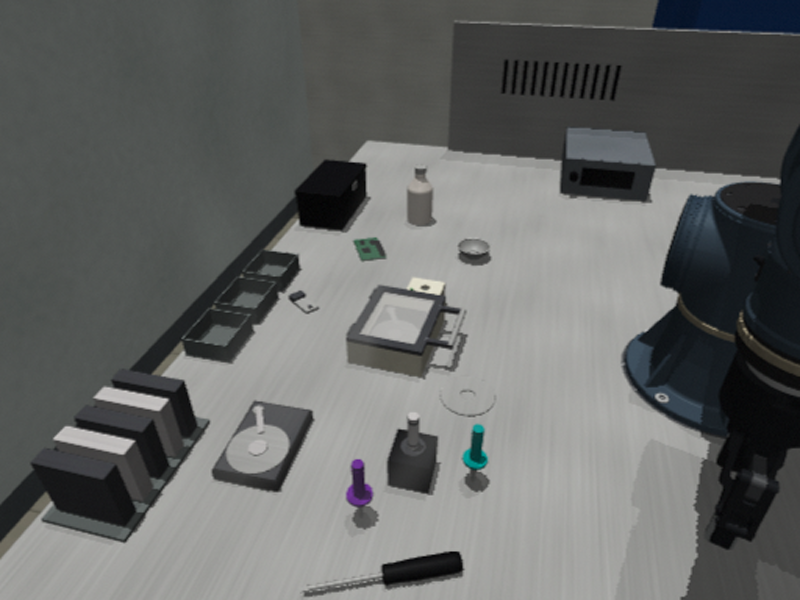

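The real stylus is the steel one in the black stand: handle at display (192,361) in the top view and (413,440) in the side view. The purple one, top (153,333), and the turquoise one, top (206,411), are look-alikes. The dock lid spans (320,267)–(417,347), the button is at (433,320) and the bar is at y≈369. Next I'll work out positions.

```bash
cat > h.py <<'E'
from cell import *
import cv2,numpy as np
from scipy.spatial.transform import Rotation as R
def rays(cal,px,fish=False):
    K=cal["K"];px=np.atleast_2d(np.array(px,float))
    d=np.c_[(px[:,0]-K[0,2])/K[0,0],(px[:,1]-K[1,2])/K[1,1]]
    if fish:
        r=np.hypot(*d.T)+1e-9; v=np.c_[d/r[:,None]*np.sin(r)[:,None],np.cos(r)]
    else: v=np.c_[d,np.ones(len(d))]
    M=R.from_rotvec(np.ravel(cal["rvec"])).as_matrix()
    return -M.T@np.ravel(cal["tvec"]), v@M
def onz(cal,px,z,fish=False):
    c,d=rays(cal,px,fish); return c+d*((z-c[2])/d[:,2:3])
def proj(cal,P,fish=False):
    M=R.from_rotvec(np.ravel(cal["rvec"])).as_matrix();p=np.atleast_2d(P)@M.T+np.ravel(cal["tvec"])
    K=cal["K"];h=np.hypot(p[:,0],p[:,1])+1e-9
    s=np.arctan2(h,p[:,2])/h if fish else 1/p[:,2]
    return np.c_[K[0,0]*p[:,0]*s+K[0,2],K[1,1]*p[:,1]*s+K[1,2]]
def tri(obs):
    A=np.zeros((3,3));b=np.zeros(3)
    for c,d in obs:
        d=d/np.linalg.norm(d);Q=np.eye(3)-np.outer(d,d);A+=Q;b+=Q@c
    return np.linalg.solve(A,b)
def quat(yaw,tilt=0.):
    # tool pointing down with closing axis (tool y) at angle yaw in world; tilt about dock y-like axis
    y=np.array([np.cos(yaw),np.sin(yaw),0]);z=np.array([0,0,-1.]);x=np.cross(y,z)
    r=R.from_matrix(np.c_[x,y,z])
    if tilt: r=R.from_rotvec(tilt*np.array([-np.sin(yaw),np.cos(yaw),0]))*r
    q=r.as_quat();return np.r_[q[3],q[:3]]
E
python3 - <<'E'
from h import *
np.set_printoptions(precision=1,suppress=True)
t=get_calibration("top");s=get_calibration("side");k=.64
L=onz(t,np.array([(321,267),(418,268),(416,347),(318,345)])*k,58);print("lid",L)
print("button",onz(t,np.array([433,320])*k,42),"housing",onz(t,np.array([(450,300),(448,341)])*k,50))
print("bar",onz(t,np.array([(334,369),(397,372)])*k,60))
print("stand top",onz(t,np.array([(187,346),(225,346),(225,380),(187,380)])*k,55))
c1,d1=rays(t,np.array([191,361])*k);c2,d2=rays(s,np.array([413,416])*k)
print("handle top",tri([(c1,d1[0]),(c2,d2[0])]))
w=camera("wrist");c=get_calibration("wrist");print(c)
cv2.imwrite("pics/wrist0.png",cv2.resize(w[:,:,::-1],(800,600),interpolation=cv2.INTER_CUBIC))
for th in ("stylus_grip","stand_mouth","button_top","dock"):
    for d in cut_out("wrist",th)[:4]: print(th,round(d["p"],2),d["box"])
print(proj(c,[[L[:,0].mean(),L[:,1].mean(),58]],True),sense()["time"])
E
```

```text
lid [[632.9 113.8  58. ]
 [628.5 -63.9  58. ]
 [483.8 -57.4  58. ]
 [489.8 118.8  58. ]]
button [[534.2 -90.2  42. ]] housing [[ 569.6 -121.6   50. ]
 [ 494.5 -115.9   50. ]]
bar [[446.4  89.9  60. ]
 [439.5 -22.5  60. ]]
stand top [[491.6 355.4  55. ]
 [490.6 286.9  55. ]
 [429.7 285.3  55. ]
 [430.7 353.3  55. ]]
handle top [462.1 328.7 117.4]
{'K': array([[297.3,   0. , 257.1],
       [  0. , 297.3, 192. ],
       [  0. ,   0. ,   1. ]]), 'rvec': array([-2.3, -1.7, -0.2]), 'tvec': array([-500.2,  -34.7,  379.4])}
dock 0.59 [80.0, 375.4, 25.7, 8.6]
[[112.6 414.9]] 1.05
```

View pics/wrist0.png

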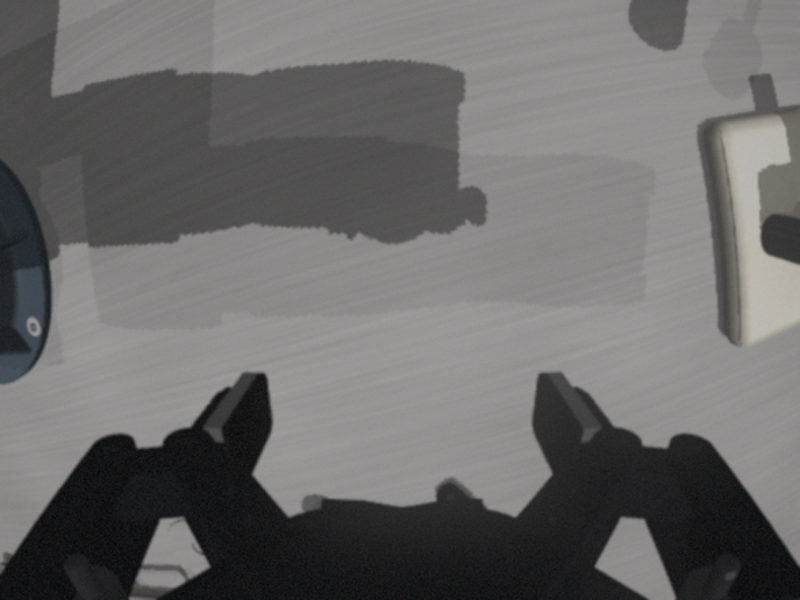

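The wrist view shows only bare bench and a device at right (750,230); the fingers are at (240,410) and (560,410). The top-view points agree with the given sizes: theta is about -0.04 and the dock origin about (559,28). The button predicted from that is (534,-91), against (534,-90) measured. Next I'll look close up with the wrist camera.

Run:
```python
from h import *
np.set_printoptions(precision=1,suppress=True)
s=sense();c=get_calibration("wrist")
q=s["tcp_rot"];T=R.from_quat(np.r_[q[1:],q[0]]).as_matrix()
C,d=rays(c,[[257,192]],True)
off=T.T@(C-s["tool_pos"]);dt=T.T@d[0];print("cam in tool",off,dt)
g=np.array([461.5,327.5,90.])
def viewpose(P,yaw,z):
    q=quat(yaw);T=R.from_quat(np.r_[q[1:],q[0]]).as_matrix()
    d=T@dt;o=T@off;  # want tool+o+d*k = P, tool z=z
    k=(P[2]-z-o[2])/d[2];return P-o-d*k,q
for yaw in (np.pi/2,-np.pi/2,np.arctan2(g[1],g[0])+np.pi/2,0.,np.pi):
    for z in (300,380):
        p,q=viewpose(g,yaw,z);print(yaw,z,p,solve_ik(p,q))
# grasp and bar feasibility
b=np.array([534,-91,117.])
for yaw in (np.pi/2,1.3,1.9): 
    print(yaw,solve_ik(g+[0,0,155],quat(yaw)),solve_ik(b+[0,0,155],quat(yaw)))
th=-.04
ex=np.array([np.cos(th),np.sin(th),0]);hinge=np.array([558.8,28,54])+70*ex
for a,tl in ((0,0),(60,0),(60,15),(60,30),(60,-20)):
    A=np.radians(a);P=hinge-182*np.cos(A)*ex+[0,0,182*np.sin(A)]
    for yaw in (th,th+np.pi):
        q=quat(yaw,np.radians(tl)*(1 if yaw==th else -1));z=R.from_quat(np.r_[q[1:],q[0]]).as_matrix()[:,2]
        print(a,tl,yaw,z,solve_ik(P-155*z,q))
```

```text
cam in tool [71.2  0.1 30.2] [-0.3  0.   1. ]
1.5707963267948966 300 [481.3 327.4 300. ] [ 0.6  0.4 -0.   1.1  0.   0.6]
1.5707963267948966 380 [458.4 327.3 380. ] [0.6 0.3 0.1 1.3 0.  0.6]
-1.5707963267948966 300 [441.7 327.6 300. ] [ 0.6  0.4 -0.1  1.1  0.  -2.5]
-1.5707963267948966 380 [464.6 327.7 380. ] [ 0.6  0.4  0.1  1.3  0.  -2.5]
2.187964474953816 300 [477.7 338.8 300. ] [ 0.6  0.4 -0.   1.1  0.  -0. ]
2.187964474953816 380 [459.1 325.6 380. ] [ 0.6  0.3  0.1  1.3  0.  -0. ]
0.0 300 [461.4 307.7 300. ] [ 0.6  0.4 -0.1  1.1  0.   2.2]
0.0 380 [461.3 330.6 380. ] [0.6 0.4 0.1 1.3 0.  2.2]
3.141592653589793 300 [461.6 347.3 300. ] [ 0.6  0.4 -0.   1.1  0.  -0.9]
3.141592653589793 380 [461.7 324.4 380. ] [ 0.6  0.4  0.1  1.3  0.  -1. ]
1.5707963267948966 [ 0.6  0.4 -0.2  1.   0.   0.6] [-0.2  0.4 -0.2  1.   0.  -0.2]
1.3 [ 0.6  0.4 -0.2  1.   0.   0.9] [-0.2  0.4 -0.2  1.   0.   0.1]
1.9 [ 0.6  0.4 -0.2  1.   0.   0.3] [-0.2  0.4 -0.2  1.   0.  -0.5]
0 0 -0.04 [ 0.  0. -1.] [ 0.1  0.2 -0.5  0.8  0.   1.7]
0 0 3.101592653589793 [ 0.  0. -1.] [ 0.1  0.2 -0.5  0.8  0.  -1.5]
60 0 -0.04 [ 0.  0. -1.] [ 0.1  0.3 -0.   1.3  0.   1.7]
60 0 3.101592653589793 [ 0.  0. -1.] [ 0.1  0.3 -0.   1.3  0.  -1.5]
60 15 -0.04 [-0.3  0.  -1. ] [0.  0.5 0.3 1.6 0.  1.6]
60 15 3.101592653589793 [-0.3  0.  -1. ] [ 0.   0.5  0.3  1.6  0.  -1.5]
60 30 -0.04 [-0.5  0.  -0.9] [0.  0.8 0.7 2.  0.  1.6]
60 30 3.101592653589793 [-0.5  0.  -0.9] [ 0.   0.8  0.7  2.   0.  -1.5]
60 -20 -0.04 [ 0.3 -0.  -0.9] [ 0.1  0.  -0.4  0.8 -0.   1.7]
60 -20 3.101592653589793 [ 0.3 -0.  -0.9] [ 0.1  0.  -0.4  0.8 -0.  -1.5]
```

Run:
```python
from h import *
np.set_printoptions(precision=1,suppress=True)
move_ptp([458,327,380],quat(np.pi/2))
print(sense()["time"])
w=camera("wrist");c=get_calibration("wrist")
cv2.imwrite("pics/w1.png",cv2.resize(w[:,:,::-1],(800,600),interpolation=cv2.INTER_CUBIC))
for th in ("stylus_grip","stand_mouth"):
    for d in cut_out("wrist",th)[:4]:
        b=d["box"];m=d["mask"];ys,xs=np.nonzero(m);cen=[xs.mean(),ys.mean()]
        print(th,round(d["p"],2),b,cen,onz(c,[cen],90 if 'sty' in th else 55,True), w[m].mean(0))
print("pred",proj(c,[[461.5,327.5,z] for z in (120,90,60,55)],True))
```

```text
2.3833
stylus_grip 0.82 [321.1, 210.5, 27.6, 38.6] [np.float64(336.02872062663187), np.float64(227.63577023498695)] [[496.4 405.1  90. ]] [ 86.5  65.3 100.2]
stylus_grip 0.63 [241.5, 168.1, 33.7, 46.0] [np.float64(258.59549549549547), np.float64(186.14234234234235)] [[455.  329.8  90. ]] [76.6 75.6 76.9]
stylus_grip 0.59 [227.7, 79.0, 39.2, 34.5] [np.float64(248.97151898734177), np.float64(95.38924050632912)] [[374.1 321.3  90. ]] [46.8 87.6 86.5]
stylus_grip 0.16 [4.6, 167.1, 94.4, 130.8] [np.float64(44.415139537669184), np.float64(236.84441250449154)] [[515.8  78.2  90. ]] [122.4 121.  122.2]
stand_mouth 0.83 [228.2, 146.7, 57.4, 60.7] [np.float64(257.84678410487504), np.float64(174.40516181892667)] [[452.  329.2  55. ]] [53.4 52.9 53.5]
pred [[255.9 203.3]
 [256.  193. ]
 [256.1 184.7]
 [256.1 183.5]]
```

View pics/w1.png

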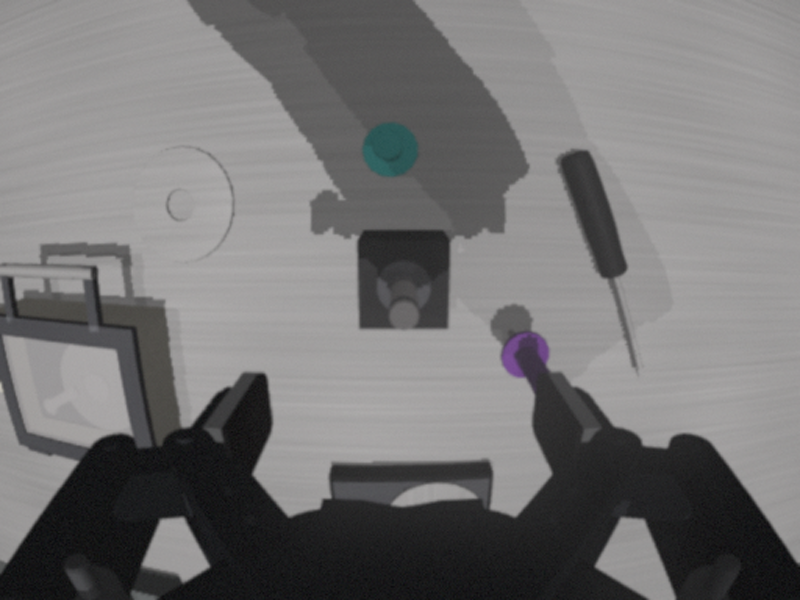

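The view from above shows the black stand at display (404,280) with the grey steel stylus in it: handle top at (404,315) and collar at (404,287). The three candidates are purple (525,355), turquoise (390,150) and grey steel (404,300). Only the grey one stands in the black stand and isn't an excluded colour. One crop will confirm it.

Run:
```python
import cv2
a=cv2.imread("pics/w1.png")[210:390,330:570];cv2.imwrite("pics/c1.png",cv2.convertScaleAbs(cv2.resize(a,None,fx=3,fy=3,interpolation=cv2.INTER_CUBIC),alpha=1.8))
```

```text
(no output)
```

View pics/c1.png

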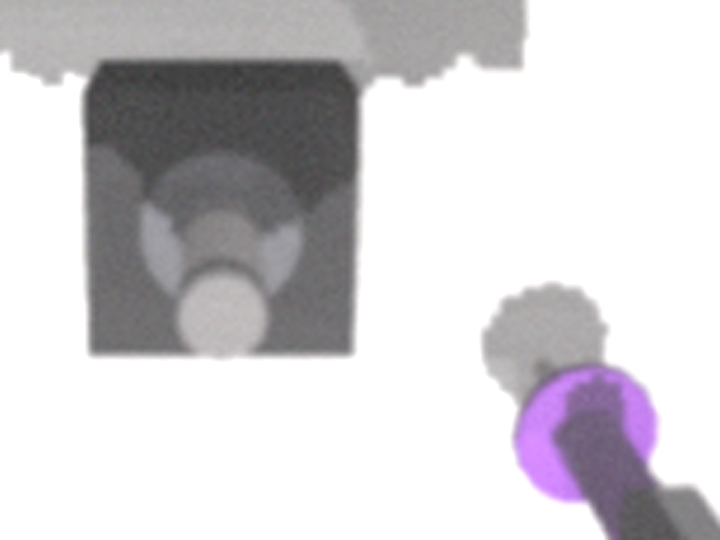

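The crop shows the grey stylus, handle top at crop (222,313) and collar at (222,230), in the black block. Purple is at (590,430), clear of the fingers. I'll grasp this one.

Run:
```python
from h import *
np.set_printoptions(precision=2,suppress=True)
c=get_calibration("wrist")
P=np.r_[onz(c,[[258.6,201.2]],120,True),onz(c,[[258.6,183.5]],62,True)];print(P)
g=P[:,:2].mean(0)
move_linear([g[0],g[1],247],quat(np.pi/2),speed=150)
s0=sense();print(s0["tool_pos"],s0["force"],s0["time"])
grasp(60)
s=sense();print(s["tool_pos"],s["force"],s["grip_width"],s["grasp_force"],s["time"])
np.save("g.npy",np.r_[s["tool_pos"]])
move_linear([g[0],g[1],330],speed=120)
s=sense();print(s["tool_pos"],s["force"],s["moment"],s["grip_width"],s["time"])
# above button, tip clear
move_ptp([534,-91,330],quat(np.pi/2))
c=get_calibration("wrist");w=camera("wrist");t=camera("side")
cv2.imwrite("pics/w2.png",cv2.resize(w[:,:,::-1],(800,600),interpolation=cv2.INTER_CUBIC))
print("pred button",proj(c,[[534,-91,42],[534,-91,50]],True)*600/384,sense()["time"],g)
for d in cut_out("wrist","button_top")[:3]:print(d["p"],d["box"])
```

```text
[[459.77 329.66 120.  ]
 [459.77 329.99  62.  ]]
[460.   330.07 247.88] [ 0.04 -0.04 -0.16] 3.5667
[459.81 329.83 247.13] [ 0.11 -0.9   2.82] 0.17378595171744748 58.33271920681 4.2167
[459.62 329.72 329.23] [ 0.92  0.51 -2.13] [0.03 0.03 0.01] 0.17144476149430324 5.0583
pred button [[399.05 295.41]
 [398.99 299.21]] 6.7333 [459.77 329.83]
0.44 [248.6, 179.3, 19.4, 13.6]
0.44 [224.8, 203.3, 63.0, 111.0]
```

View pics/w2.png

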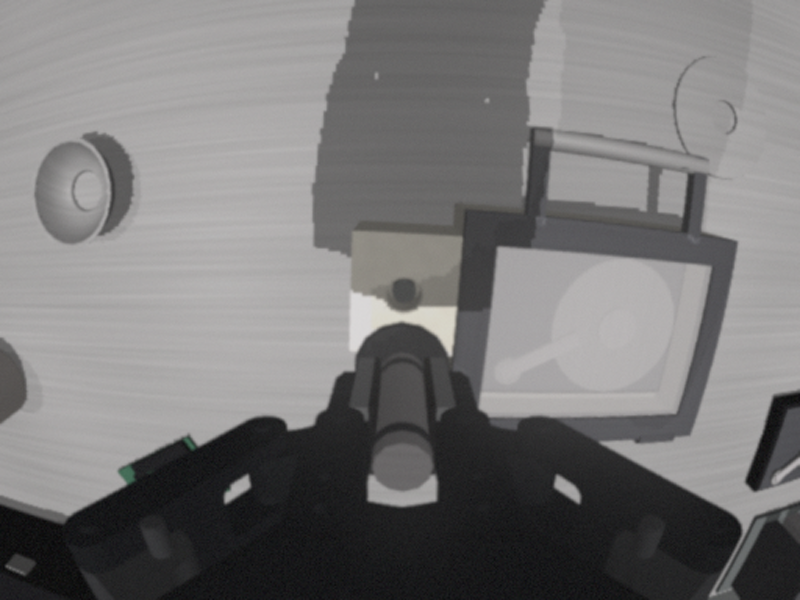

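The wrist view shows the button at display (403,292), 4 px right of and 3 px above the prediction, in the housing at (350–463, 231–). The lid is shut and the stylus is upright in the grip. I'll correct the target and press with force feedback.

Run:
```python
from h import *
np.set_printoptions(precision=2,suppress=True)
c=get_calibration("wrist")
b=onz(c,[[403.3*.64,292*.64]],43,True)[0];print(b)
move_linear([b[0],b[1],292],speed=120)
hold(.1);s=sense();f0=s["force"];print(s["tool_pos"],f0,s["time"])
for z in np.arange(286,265,-1.):
    move_linear([b[0],b[1],z],speed=30)
    s=sense();f=s["force"]-f0;print(z,s["tool_pos"][2],f,round(s["time"],2))
    if f[2]>12 or np.hypot(*f[:2])>10:break
hold(.2);s=sense();print(s["tool_pos"],s["force"]-f0,s["grip_width"])
```

```text
[531.74 -88.57  43.  ]
[532.11 -88.54 292.92] [ 0.82 -0.51 -0.68] 7.35
286.0 285.89213987402843 [-0.81 -0.45 -0.07] 7.7
285.0 284.9945619915492 [-0.01  0.46 -0.07] 7.95
284.0 283.92876203389415 [-0.98  0.43 -0.66] 8.2
283.0 282.9429688236709 [-1.17  0.66  0.63] 8.45
282.0 281.9423564780485 [-1.55  0.52 -0.87] 8.7
281.0 280.9400510533082 [-0.71  0.84  0.23] 8.95
280.0 279.9332568285981 [-0.86  0.32 -0.73] 9.2
279.0 279.07937581030126 [-1.59  0.91  1.24] 9.45
278.0 278.0466117711598 [ 0.01 -0.39  1.42] 9.7
277.0 276.9834423629072 [-0.55  0.83  3.73] 9.95
276.0 275.99412197479523 [-0.95  0.    3.05] 10.2
275.0 275.0038908850389 [-0.3   0.62  4.3 ] 10.45
274.0 274.01918097834965 [-0.71  1.11  4.78] 10.7
273.0 273.6341472667377 [-2.6   1.45 13.37] 10.95
[531.94 -88.57 273.66] [-1.82  0.4  12.57] 0.172674278488885
```

The button touched at TCP z 279 and bottomed at 273.7, with a spring of 1.5 to 5 N and then a hard stop, so it is fully down. Now I'll return the stylus.

Run:
```python
from h import *
np.set_printoptions(precision=2,suppress=True)
g=np.load("g.npy")
move_linear([531.74,-88.57,330],speed=120)
move_ptp([g[0],g[1],335],quat(np.pi/2)); hold(.1)
s=sense();f0=s["force"];print(s["tool_pos"],f0,s["time"])
x,y=459.77,329.83
move_linear([x,y,275],speed=120)
s=sense();print(s["tool_pos"],s["force"]-f0)
for z in (265,257,252,250,249,248,247):
    move_linear([x,y,z],speed=60);s=sense();f=s["force"]-f0;print(z,s["tool_pos"],f)
    if f[2]>4 : break
release();hold(.2)
move_linear([x,y,300],speed=150)
move_linear([x-2,y-2,380],speed=150)
w=camera("wrist");cv2.imwrite("pics/w3.png",cv2.resize(w[:,:,::-1],(800,600),interpolation=cv2.INTER_CUBIC))
print(sense()["time"])
```

```text
[460.37 328.94 335.01] [0.94 0.14 0.14] 13.4417
[460.   329.8  275.55] [-1.38 -0.67  0.01]
265 [459.67 329.77 264.8 ] [-1.53  0.21  0.28]
257 [459.62 329.72 256.57] [-0.79 -0.73 -0.51]
252 [459.67 329.79 251.72] [-1.48  0.09 -0.51]
250 [459.77 329.82 249.95] [-1.24 -0.12 -0.64]
249 [459.76 329.82 248.99] [-0.75  0.09 -1.  ]
248 [459.76 329.8  247.95] [-1.71 -0.42 -0.88]
247 [459.83 329.85 247.13] [-1.58 -0.58  1.72]
18.0583
```

View pics/w3.png

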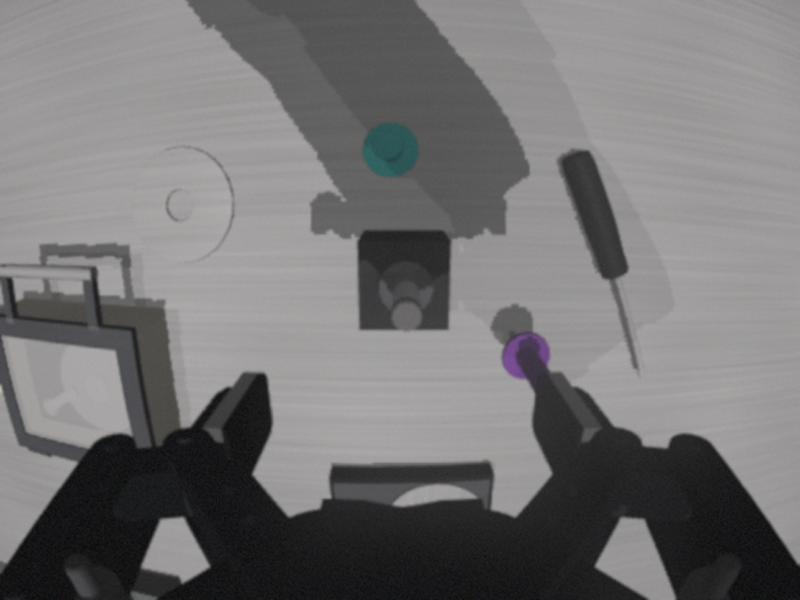

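The stylus is back in the stand, handle top at (406,316) and collar at (406,288), and the neighbours haven't moved. Next is the bar: one close look from above.

Run:
```python
from h import *
np.set_printoptions(precision=2,suppress=True)
th=-.04
move_ptp([445,34,330],quat(th))
c=get_calibration("wrist");w=camera("wrist")
print(sense()["tool_pos"],sense()["joints"],sense()["time"])
np.savez("w4.npz",**c)
cv2.imwrite("pics/w4.png",cv2.resize(w[:,:,::-1],(800,600),interpolation=cv2.INTER_CUBIC))
th=-.04;ex=np.array([np.cos(th),np.sin(th),0]);ey=np.array([-ex[1],ex[0],0])
P=np.array([444.7,34.5,54])
print("pred bar -47,0,47",proj(c,[P-47*ey,P,P+47*ey],True)*600/384)
```

```text
[445.33  34.69 330.  ] [ 0.08  0.13 -0.32  1.12  0.    1.69] 19.25
pred bar -47,0,47 [[402.74 377.52]
 [403.06 300.07]
 [403.38 214.54]]
```

View pics/w4.png

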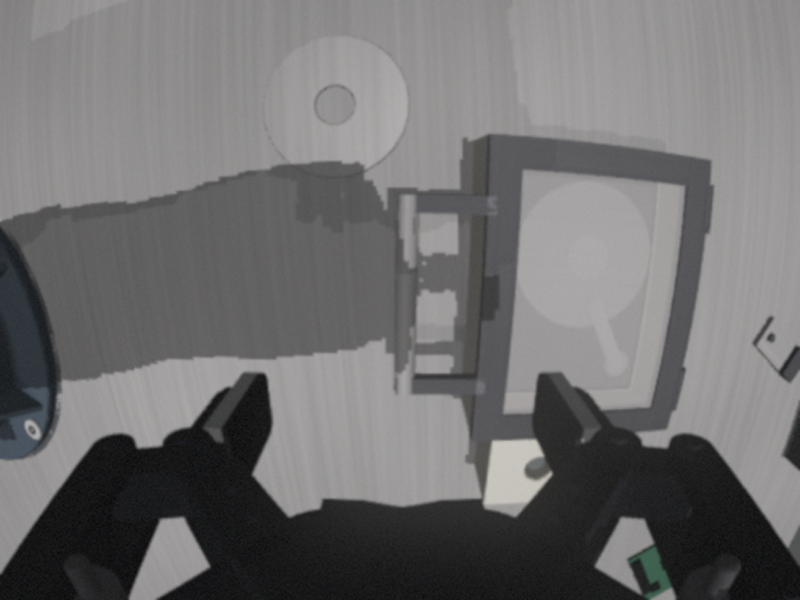

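The wrist view shows the bar running from (408,213) to (405,375) between its arms, within about 2 mm of the prediction, with the lid front edge near x=487. The fully open fingers reach 57 mm from centre and the lid edge is only 42 mm from the bar. A vertical open approach would therefore land on the lid, so I'll come in tilted about 40° forward and check the IK first.

```bash
cat >> h.py <<'E'
def bargeom():
    c=dict(np.load("w4.npz"))
    e=onz(c,np.array([[408,213],[405.5,375]])*.64,56,True)
    P=e.mean(0);P[2]=54;d=e[0]-e[1];th=np.arctan2(-d[0],d[1])
    return P,th,np.linalg.norm(d)
E
python3 - <<'E'
from h import *
np.set_printoptions(precision=2,suppress=True)
P,th,l=bargeom();print(P,th,l)
th=(th-.04)/2
ex=np.array([np.cos(th),np.sin(th),0]);H=P+182*ex;print("hinge",H)
for tl in (-40,-45,-35):
  q=quat(th,np.radians(tl));z=R.from_quat(np.r_[q[1:],q[0]]).as_matrix()[:,2];print(tl,z)
  for back in (110,70,0): print("back",back,solve_ik(P-(155+back)*z,q))
  for a in (20,40,60,65):
    A=np.radians(a);B=H-182*np.cos(A)*ex+[0,0,182*np.sin(A)]
    print(a,B,solve_ik(B-155*z,q))
E
```

```text
[446.76  36.22  54.  ] -0.0490044528803899 92.442857254934
hinge [628.58  28.12  54.  ]
-40 [ 0.64 -0.03 -0.77]
back 110 None
back 70 None
back 0 None
20 [457.73  35.73 116.25] [ 0.16 -0.24 -1.13 -0.   -0.13  1.73]
40 [489.3   34.32 170.99] [ 0.14 -0.27 -0.98  0.17 -0.12  1.71]
60 [537.67  32.17 211.62] [ 0.12 -0.21 -0.82  0.26 -0.1   1.69]
65 [551.74  31.54 218.95] [ 0.11 -0.18 -0.78  0.28 -0.1   1.69]
-45 [ 0.71 -0.03 -0.71]
back 110 None
back 70 None
back 0 None
20 [457.73  35.73 116.25] None
40 [489.3   34.32 170.99] [ 0.16 -0.3  -1.07  0.02 -0.14  1.71]
60 [537.67  32.17 211.62] [ 0.13 -0.24 -0.92  0.12 -0.12  1.69]
65 [551.74  31.54 218.95] [ 0.12 -0.22 -0.88  0.13 -0.12  1.69]
-35 [ 0.57 -0.03 -0.82]
back 110 [ 0.21 -0.47 -1.09  0.36 -0.15  1.78]
back 70 [ 0.19 -0.34 -1.13  0.19 -0.13  1.76]
back 0 None
20 [457.73  35.73 116.25] [ 0.15 -0.22 -1.04  0.14 -0.11  1.73]
40 [489.3   34.32 170.99] [ 0.13 -0.23 -0.88  0.31 -0.1   1.71]
60 [537.67  32.17 211.62] [ 0.11 -0.16 -0.72  0.4  -0.09  1.7 ]
65 [551.74  31.54 218.95] [ 0.1  -0.14 -0.68  0.42 -0.08  1.69]
```

Run:
```python
from h import *
np.set_printoptions(precision=2,suppress=True)
P,th,l=bargeom();th=(th-.04)/2
ex=np.array([np.cos(th),np.sin(th),0]);H=P+182*ex
for yo in (th,th+np.pi):
 for tl in (-31,-28,-25,-22):
  q=quat(yo,np.radians(tl)*(1 if yo==th else -1));z=R.from_quat(np.r_[q[1:],q[0]]).as_matrix()[:,2];print(tl,z)
  for back in (90,4): print("back",back,solve_ik(P-(155+back)*z,q))
  for a in (10,60):
    A=np.radians(a);B=H-182*np.cos(A)*ex+[0,0,182*np.sin(A)]
    print(a,solve_ik(B-159*z,q))
```

```text
-31 [ 0.51 -0.02 -0.86]
back 90 [ 0.18 -0.35 -1.03  0.37 -0.11  1.76]
back 4 [ 0.15 -0.09 -1.09  0.04 -0.1   1.74]
10 [ 0.14 -0.16 -1.03  0.16 -0.1   1.73]
60 [ 0.1  -0.13 -0.64  0.52 -0.08  1.7 ]
-28 [ 0.47 -0.02 -0.88]
back 90 [ 0.17 -0.31 -0.96  0.44 -0.1   1.76]
back 4 [ 0.14 -0.07 -1.04  0.13 -0.09  1.73]
10 [ 0.14 -0.13 -0.98  0.24 -0.08  1.73]
60 [ 0.1  -0.09 -0.58  0.6  -0.07  1.7 ]
-25 [ 0.42 -0.02 -0.91]
back 90 [ 0.15 -0.26 -0.9   0.5  -0.08  1.75]
back 4 [ 0.13 -0.05 -0.98  0.21 -0.07  1.73]
10 [ 0.13 -0.1  -0.92  0.32 -0.07  1.73]
60 [ 0.09 -0.06 -0.52  0.67 -0.06  1.69]
-22 [ 0.37 -0.02 -0.93]
back 90 [ 0.14 -0.22 -0.84  0.57 -0.07  1.74]
back 4 [ 0.12 -0.02 -0.92  0.29 -0.06  1.73]
10 [ 0.12 -0.07 -0.87  0.4  -0.06  1.72]
60 [ 0.09 -0.02 -0.46  0.75 -0.05  1.69]
-31 [ 0.51 -0.02 -0.86]
back 90 [ 0.18 -0.35 -1.03  0.37 -0.11 -1.38]
back 4 [ 0.15 -0.09 -1.09  0.04 -0.1  -1.41]
10 [ 0.14 -0.16 -1.03  0.16 -0.1  -1.41]
60 [ 0.1  -0.13 -0.64  0.52 -0.08 -1.45]
-28 [ 0.47 -0.02 -0.88]
back 90 [ 0.17 -0.31 -0.96  0.44 -0.1  -1.38]
back 4 [ 0.14 -0.07 -1.04  0.13 -0.09 -1.41]
10 [ 0.14 -0.13 -0.98  0.24 -0.08 -1.41]
60 [ 0.1  -0.09 -0.58  0.6  -0.07 -1.45]
-25 [ 0.42 -0.02 -0.91]
back 90 [ 0.15 -0.26 -0.9   0.5  -0.08 -1.39]
back 4 [ 0.13 -0.05 -0.98  0.21 -0.07 -1.41]
10 [ 0.13 -0.1  -0.92  0.32 -0.07 -1.41]
60 [ 0.09 -0.06 -0.52  0.67 -0.06 -1.45]
-22 [ 0.37 -0.02 -0.93]
back 90 [ 0.14 -0.22 -0.84  0.57 -0.07 -1.4 ]
back 4 [ 0.12 -0.02 -0.92  0.29 -0.06 -1.42]
10 [ 0.12 -0.07 -0.87  0.4  -0.06 -1.42]
60 [ 0.09 -0.02 -0.46  0.75 -0.05 -1.45]
```

Run:
```python
from h import *
np.set_printoptions(precision=2,suppress=True)
P,th,l=bargeom();th=(th-.04)/2
q=quat(th,np.radians(-28));z=R.from_quat(np.r_[q[1:],q[0]]).as_matrix()[:,2]
move_ptp(P-245*z,q);hold(.1)
f0=sense()["force"]
for b in (45,15,4):
    move_linear(P-(155+b)*z,q,speed=90)
    s=sense();f=s["force"]-f0;print(b,s["tool_pos"]+(155+b)*z-P,f,s["time"])
    if np.linalg.norm(f)>8: print("STOP");break
else:
    grasp(40);hold(.1);s=sense();print(s["tool_pos"]+159*z-P,s["force"]-f0,s["grip_width"],s["grasp_force"],s["time"])
np.save("f0.npy",f0)
b=camera("side");cv2.imwrite("pics/s2.png",cv2.resize(b[130:280,180:380,::-1],(800,600),interpolation=cv2.INTER_CUBIC))
```

```text
45 [ 0.19 -0.01  0.15] [ 0.1  -0.48  0.01] 20.8167
15 [-0.11  0.01  0.29] [-0.68 -0.39  0.17] 21.3
4 [-0.14  0.02  0.29] [-0.24 -0.67 -0.95] 21.575
[0.21 0.   0.27] [-2.87 -1.11  5.84] 0.1206639918947761 38.99210035800934 22.3417
```

View pics/s2.png

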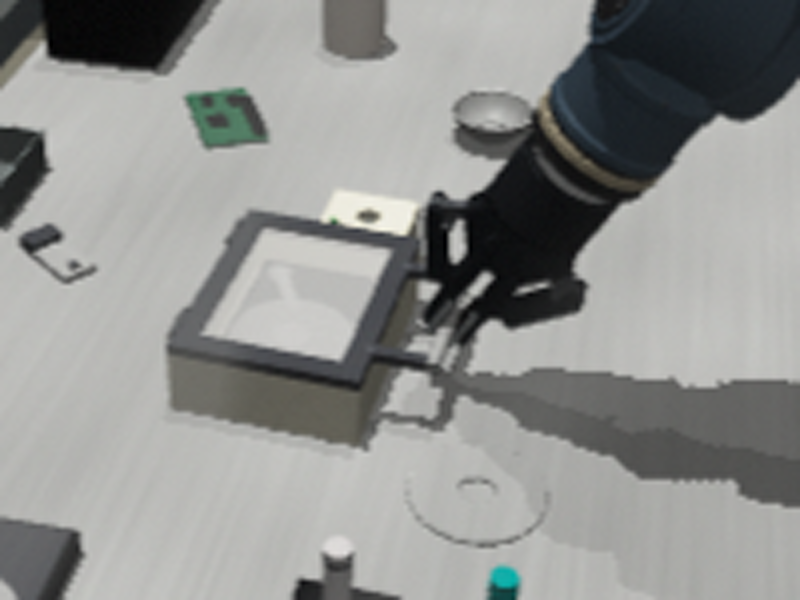

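The side crop shows the fingers closed on the bar at about (440,330), and the width reading of 0.12 fits 12 mm. Now I'll lift along the arc while watching the force.

Run:
```python
from h import *
np.set_printoptions(precision=2,suppress=True)
P,th,l=bargeom();th=(th-.04)/2
q=quat(th,np.radians(-28));z=R.from_quat(np.r_[q[1:],q[0]]).as_matrix()[:,2]
f0=np.load("f0.npy");ex=np.array([np.cos(th),np.sin(th),0]);H=P+182*ex;r=182.
for a in range(4,61,4):
    A=np.radians(a);u=-np.cos(A)*ex+[0,0,np.sin(A)]
    move_linear(H+r*u-159*z,q,speed=60)
    s=sense();f=s["force"]-f0;B=s["tool_pos"]+159*z-H
    print(a,"ang %.1f r %.1f"%(np.degrees(np.arctan2(B[2],-B@ex)),np.linalg.norm(B)),f,"rad %.1f"%(f@u),"gw %.3f"%s["grip_width"],"%.2f"%s["time"])
    if np.linalg.norm(f)>45: print("STOP");break
    if abs(f@u)>10: r+=np.sign(f@u)*.5
```

```text
4 ang 4.0 r 182.0 [ 1.3  -0.71 -2.75] rad -1.5 gw 0.122 22.75
8 ang 7.9 r 182.1 [-0.15 -0.46 -2.86] rad -0.3 gw 0.125 23.11
12 ang 11.9 r 182.3 [-2.87 -0.41 -3.37] rad 2.1 gw 0.125 23.47
16 ang 15.8 r 182.5 [-9.99  0.05 -0.45] rad 9.5 gw 0.126 23.82
20 ang 19.7 r 182.7 [-13.33   0.6    0.57] rad 12.7 gw 0.118 24.18
24 ang 23.7 r 183.2 [-16.8    0.79   3.35] rad 16.7 gw 0.119 24.54
28 ang 27.7 r 183.6 [-14.86  -0.21   3.03] rad 14.5 gw 0.123 24.91
32 ang 31.7 r 184.0 [-18.88  -1.13   6.22] rad 19.3 gw 0.118 25.27
36 ang 36.0 r 184.3 [-12.67  -1.22   5.72] rad 13.6 gw 0.119 25.64
40 ang 40.1 r 184.7 [-10.77  -2.15   2.5 ] rad 9.8 gw 0.121 26.01
44 ang 44.1 r 184.6 [-6.71 -3.5   0.27] rad 4.9 gw 0.121 26.38
48 ang 48.2 r 184.6 [-6.23 -4.3   0.28] rad 4.2 gw 0.117 26.74
52 ang 52.2 r 184.9 [-10.23  -4.32   6.96] rad 11.7 gw 0.123 27.11
56 ang 56.2 r 184.9 [ 0.18 -4.83 -4.94] rad -4.3 gw 0.118 27.48
60 ang 60.1 r 185.2 [-4.92 -5.64 -0.23] rad 2.1 gw 0.121 27.84
```

Run:
```python
from h import *
np.set_printoptions(precision=2,suppress=True)
P,th,l=bargeom();th=(th-.04)/2
f0=np.load("f0.npy");ex=np.array([np.cos(th),np.sin(th),0]);ey=np.array([-ex[1],ex[0],0]);H=P+182*ex
s=sense();print(s["force"]-f0,s["grip_width"],s["time"])
c=get_calibration("side");b=camera("side")
x0,y0,S=190,100,4
im=cv2.resize(b[y0:y0+150,x0:x0+200,::-1],None,fx=S,fy=S,interpolation=cv2.INTER_CUBIC)
for a,col in ((55,(0,0,255)),(60,(0,255,0)),(65,(255,0,0))):
    A=np.radians(a);u=-np.cos(A)*ex+[0,0,np.sin(A)]
    px=(proj(c,[H+90*ey,H+140*u+90*ey,H+140*u-90*ey,H-90*ey])+.5-[x0,y0])*S
    cv2.polylines(im,[px.astype(int)],False,col,1)
cv2.imwrite("pics/s3.png",im)
```

```text
[-4.92 -5.64 -0.23] 0.12088557177875031 27.8417
```

View pics/s3.png

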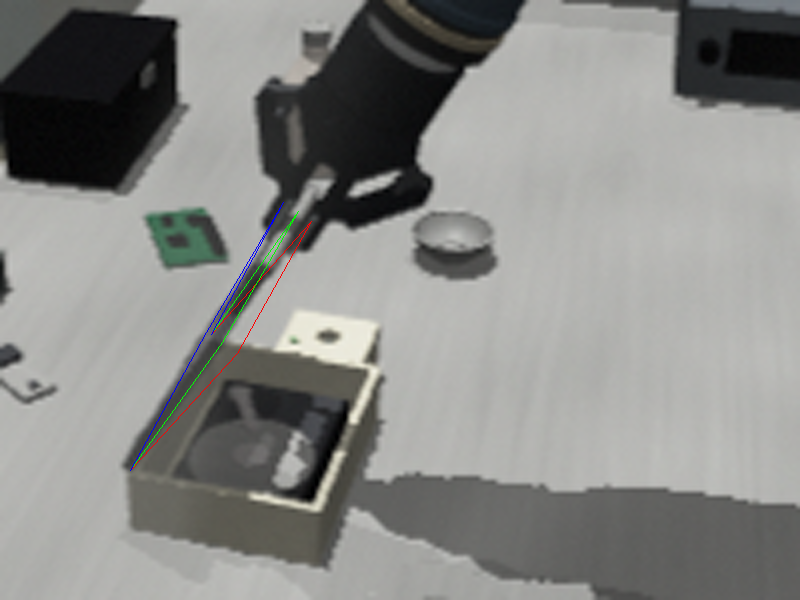

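The lid stands close to the green 60° overlay, between (130,465) and (212,335), or slightly past it towards blue. The chord kinematics give 60°. I'll do a quick numeric check of the lid edge before handing in.

Run:
```python
from h import *
np.set_printoptions(precision=0,suppress=True,linewidth=200)
P,th,l=bargeom();th=(th-.04)/2
ex=np.array([np.cos(th),np.sin(th),0]);ey=np.array([-ex[1],ex[0],0]);H=P+182*ex
c=get_calibration("side");g=cv2.cvtColor(camera("side"),cv2.COLOR_RGB2GRAY).astype(np.float32)
A=np.radians(60);u=-np.cos(A)*ex+[0,0,np.sin(A)];n=np.sin(A)*ex+[0,0,np.cos(A)]
ns=np.arange(-24,25,2);print(ns)
for t in (20,40,60,80,100,120):
    px=proj(c,[H+t*u+90*ey+k*n for k in ns]).astype(np.float32)
    print(t,cv2.remap(g,px[None,:,0],px[None,:,1],cv2.INTER_LINEAR)[0])
```

```text
[-24 -22 -20 -18 -16 -14 -12 -10  -8  -6  -4  -2   0   2   4   6   8  10  12  14  16  18  20  22  24]
20 [ 95. 104.  98.  93.  92.  91.  91.  92.  92.  93.  97.  93.  79.  71.  69.  81. 113. 154. 170. 177. 176. 177. 178. 178. 178.]
40 [ 86. 106. 105.  98.  93.  92.  91.  91.  91.  91.  92.  88.  77.  70.  69.  76.  99. 144. 170. 176. 177. 178. 178. 179. 179.]
60 [ 76.  81.  97. 107.  98.  92.  92.  92.  92.  91.  89.  82.  74.  68.  68.  75. 100. 142. 169. 177. 178. 178. 178. 178. 178.]
80 [ 52.  58.  75.  97. 106.  97.  94.  93.  93.  92.  91.  83.  73.  68.  68.  75.  93. 126. 161. 176. 179. 179. 178. 177. 177.]
100 [ 46.  46.  56.  77.  99.  98.  90.  90.  91.  92.  92.  85.  72.  67.  67.  79.  98. 115. 144. 169. 179. 180. 179. 177. 176.]
120 [ 57.  64.  76.  86.  89.  93.  94.  95.  95.  94.  91.  81.  71.  66.  66.  79.  99. 104. 122. 158. 172. 177. 176. 175. 174.]
```

The dark lid edge runs parallel to the 60° line from 20 to 120 mm out, with a constant offset of about 3 mm, so the lid is at 60°. Handing in.

Run:
```python
from cell import *
hold(.3);s=sense();print(s["force"],s["grip_width"],s["time"]);print(job_done())
```

```text
[-4.27376159 -5.33958571  0.9288901 ] 0.11767719304670064 28.2417
the job is handed in; nothing more can be done
None
```

The button was pressed fully down with the lid shut, the stylus is back in its stand, and the job was handed in at about 28 s with the gripper holding the lid at about 60°; no verdict came back.

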